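Load a well plate with the sprung loader slide and leave it latched

TASK

Load the well plate with the small grey plate loader. First push the tab on the loader's side fully in, so that its stop pin is in the way of the slide's tooth; then push the slide's upright push plate all the way to its end stop, so that the pusher drives the well plate home against the far fence, and let go so that the slide springs back and latches on the stop pin at mid position. Use only the fingertips or the outside of the fingers, never touch or lift the well plate itself, and leave the bottles and the pot beside the loader alone.

Things in the scene. Friction and masses are not known exactly. Their poses are not given: they have to be found in the camera images.
- loader: Loader fixed to the bench: grey metal base 164 mm wide (y), x = -115 to +158 mm, 12 mm thick. Origin on the bench under the slide's centre line; its x axis is the push direction, away from the robot (world yaw -0.1 to 0.45); z is up. The plate lane is its far half, deck z = 12 mm, fence face at x = 145 mm. Pin guide block at x = -60, y = 50 to 74 mm, 56 mm high. Nothing on it is over 72 mm high.
- push_face (a point): Centre of the near face of the slide's upright black push plate; push here along loader +x. The plate is 90 mm wide (y), 8 mm thick, its wide part from z = 32 to 72 mm, this point at z = 52 mm. Loader x = -109 mm when the slide is out; it moves with the slide. Nothing stands on its near side.
- slide (a joint): Slide travel along loader +x, m: 0 = out (start), 0.070 = end stop. A spring drives it back: 3.2 N at 0, 8.8 N at the end; damping adds 2 N at 50 mm/s. With the pin in, the tooth pushes past it at 0.013 to 0.035 (a few N more); let go beyond that, the slide returns by itself in 1 s and stops against the pin at 0.035. With the pin out it returns to 0.
- tab_face (a point): Centre of the outer (+y) face of the upright black tab that carries the stop pin, on the loader's +y side; push here along loader -y. The tab is 44 mm wide (x), 8 mm thick, from z = 20 to 66 mm; this point is at loader x = -60, z = 43 mm, y = 102 mm when out and 86 mm when in.
- stop_tab (a joint): Tab travel along loader -y, m: 0 = out, 0.016 = fully in against its stop; starts at 0 to 0.004. About 5 N of friction; stays where it is left. The upright 8 mm stop pin with a brass head rides on it, sprung sideways so that the tooth can push past it one way.
- pin_top (a point): Top of the stop pin's brass head, z = 54 mm; at x = -60 mm and, with the tab in, y = 24 mm in the loader's frame (40 mm with the tab out).
- plate: White 96-well plate, 86 mm (loader x) by 128 mm (y) by 16 mm high, loose in the lane. Origin at the centre of its underside. It starts with its near edge 4 to 18 mm beyond the slide's pusher head; home, it stands within 1 or 2 mm of the fence, origin at loader x = 101 mm. Not to be touched by the robot.
- amber_bottle: Bystander: amber bottle, 52 mm wide, 125 mm high, standing on the bench on the loader's +y side near the far end; origin at the centre of its foot.
- white_pot: Bystander: white lidded pot, 54 mm wide, 74 mm high, on the bench on the loader's -y side; origin at the centre of its foot.
- reagent: Bystander: clear round bottle with a red cap, 48 mm wide, 85 mm high, on the bench on the loader's -y side; origin at the centre of its foot.

How it is judged:
By the outcome, as a careful person would: the job done as asked, in the order asked, and still so for the second after the job is handed in, with the robot touching nothing.
It also fails if it takes over 43 s, if anything falls off the work surface, if the arm or the gripper's body presses on something with over 40 N, if the wrist force passes 120 N, or if a joint passes its speed limit or range.

ROBOT

A 6-joint arm with a two-finger parallel gripper is mounted at the origin on a cart in front of the work surface, level with it; the furniture and walls round the work are solid. World frame = base frame: x ahead of the robot, y to its left, z up, the work surface at z = 0. Lengths are in mm, angles in rad, forces in N, time in s.
With the tool pointing down it reaches from about 400 to 925 mm from the base axis. Payload 3.4 kg.
Tool frame: the origin (TCP) lies between the finger pads; the fingertips stand 14 mm ahead of it and the grasp point (between the pads) lies 5 mm behind it; z points along the fingers, y is the line along which they close (so a half turn about z gives the same grasp; the last joint's range is limited). The gripper opens to 85 mm and grips with 20 to 120 N. Pads are 22 mm wide; open, the fingers measure 114 mm over their backs; the gripper's body (76 mm by 85 mm) begins 54 mm behind the grasp point. The pads swing forward as they close: fully open they stand 13 mm farther back than shut.
Start: joints at [1.149, 0.307, 1.506, -0, 1.328, -0.073], TCP at [196.001, 540.569, 245.305] pointing down, gripper open.
Joint ranges: [-3.12, 3.12], [-1.05, 2.28], [0.14, 2.33], [-1.42, 4.57], [0.1, 2.73], [-2.68, 2.68]. Speed limits (rad/s): [2.57, 2.57, 3.14, 3.14, 3.14, 3.14].

INTERFACE

Orientations are given as a unit quaternion [w, x, y, z].
In Python, from cell import get_state, viewer, ctrl gives the robot as it stands.
- The arm moves only by the tool step_arm, never from a script. Its argument "commands" is a list of rows, each a list of 7 numbers: the shift along the tool's x, y, z in m, then the turn, a rotation vector about the tool's x, y, z in rad, then the opening, from 0 (shut) to 1 (fully open). In form: [[tx, ty, tz, wx, wy, wz, claw], ...]. A call has 1 to 20 rows; each row shifts and turns the commanded pose from where the row before left it, along the tool's axes as they then stand; what a row does not reach is not made up. A row lasts 1/12 s, in which the tool goes at most 41.7 mm and 7.16 degrees, less where a joint would pass 70% of its speed; a pose out of reach is approached as far as the arm can. A call is refused whole if a number of a shift passes 0.0417 or a number of a turn 0.125, either way. A call with a gripper value outside its range is refused whole. The fingers move at their own pace and stop on an object; "newtons" is the grip in N (left out, the last holds). Time passes only in rows, so rows that do not move let the fingers close. It gives the time, the measured TCP pose, the force, the opening and the grip force at its end, in the units of the state.
- get_state(): the state, without advancing time (a new reading comes with each control period).
- viewer.capture(name): name is "scene" or "side" or "wrist"; returns the picture (480x640x3 uint8, blue, green, red); there is no depth.
- viewer.get_calibration(name): a dict with "camera_matrix" (3x3 intrinsics, pixels), "cam_to_world" (4x4, takes a point from camera to world coordinates). Camera axes: x right, y down, z forward; pixel columns grow to the right and rows downward; lengths in mm; the calibration is good to about 2 mm. A picture is of the moment at which its call begins: read the wrist's pose just before it. get_calibration takes no time and is no camera call; for the wrist camera it gives the pose at the moment of the call.
- ctrl.job_done(): hands the job in; it is judged then, once.
The state is a dict: "time": time; "qpos": joint angles; "dq": joint speeds; "tau": joint torques, N m; "eef_pos": TCP position; "tool_rot": TCP orientation; "ft_force": force on the tool from outside, world axes, zero at the start; "ft_torque": the same for the moment, N m; "grip_width": finger opening in mm; "grip_force": force on a finger pad.
Only numpy, scipy, OpenCV 4.12 (cv2) and the standard library are available. Lean on these libraries where they do the work, as an engineer would, in place of code of your own. Each camera call takes 0.05 s, during which the arm holds its last target. There are 200 camera calls.

## Working session

There is one attempt and no reset: what is moved stays moved. The work goes in short steps, Python scripts to look and compute and a tool call to move; the robot and the scene stay as the last step left them, time stands still between calls to the robot, and variables do not carry over. Pictures are saved under pics/ and viewed, at most 10 in all, crops included, and the job is handed in when it is done.

Besides the shell and the picture viewer there is one more tool, called after "Request:" by a JSON object that holds its "method" and its "body", one argument or row to a line. step_arm: Moves the arm, as the interface text tells. Its arguments: {"type":"object","properties":{"commands":{"type":"array"},"newtons":{"type":"number"}},"required":["commands"]}

```bash
mkdir -p pics; ls
python3 - <<'E'
from cell import get_state, viewer, ctrl
import cv2
s=get_state();print(s['time'],s['eef_pos'],s['tool_rot'])
for n in("scene","side"):
    cv2.imwrite(f'pics/{n}0.png',viewer.capture(n)); c=viewer.get_calibration(n);print(n,c['camera_matrix'],c['cam_to_world'])
E
```

```text
pics
0.0 [195.72750603 539.94678829 244.36992125] [-2.52282198e-04  1.73034652e-01  9.84915192e-01 -1.00450255e-03]
scene [[513.1320331    0.         319.26981936]
 [  0.         513.1320331  249.33950181]
 [  0.           0.           1.        ]] [[ 9.04349898e-01 -2.84888145e-01  3.17789250e-01  3.21644044e+02]
 [-4.26674939e-01 -5.86072574e-01  6.88815966e-01 -2.70636186e+02]
 [-9.98793902e-03 -7.58523357e-01 -6.51569304e-01  6.09185722e+02]
 [ 0.00000000e+00  0.00000000e+00  0.00000000e+00  1.00000000e+00]]
side [[518.26725809   0.         313.00657272]
 [  0.         518.26725809 240.17327173]
 [  0.           0.           1.        ]] [[-9.99775891e-01 -6.37939031e-04 -2.11603607e-02  6.41295671e+02]
 [ 1.36875433e-02  7.43042319e-01 -6.69104448e-01  8.44452889e+02]
 [ 1.61498914e-02 -6.69244129e-01 -7.42867065e-01  6.95019062e+02]
 [ 0.00000000e+00  0.00000000e+00  0.00000000e+00  1.00000000e+00]]
```

View pics/scene0.png

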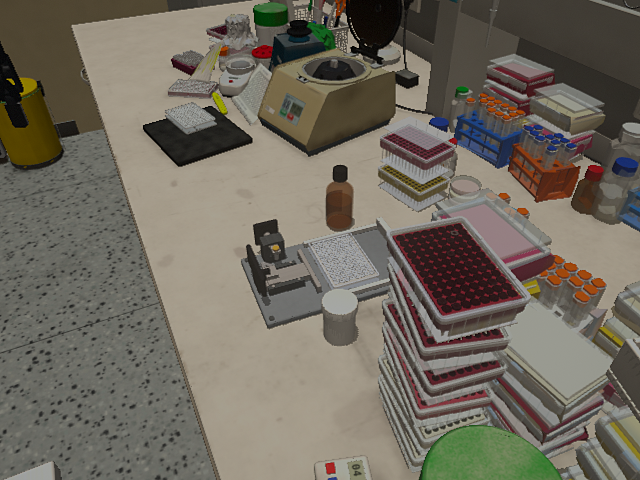

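View pics/side0.png

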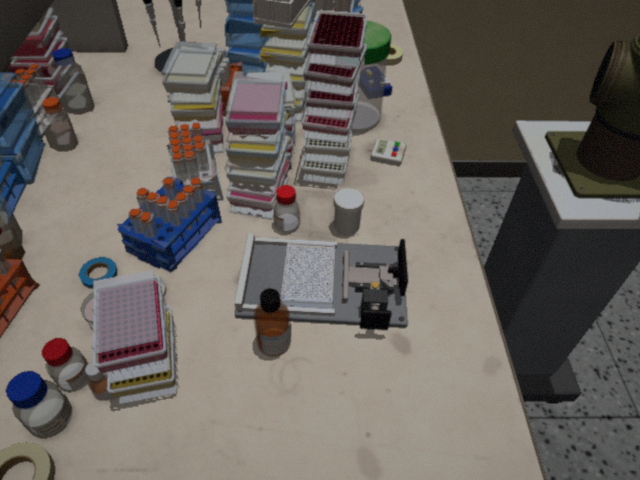

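The scene view shows the loader around (320,270), the push plate at (258,270), the tab at (265,232) and the pot at (340,315). In the side view the loader spans (237–408, 237–327), with the push plate at (402,265), the tab at (375,315) and the amber bottle at (272,325). I'll enlarge both crops to pick the corners.

Run:
```python
import cv2,numpy as np
a=cv2.imread('pics/scene0.png')[205:335,230:400];b=cv2.imread('pics/side0.png')[220:350,230:420]
f=lambda i:cv2.resize(i,None,fx=4.2,fy=4.2,interpolation=cv2.INTER_CUBIC)
cv2.imwrite('pics/c1.png',f(a));cv2.imwrite('pics/c2.png',f(b))
```

```text
(no output)
```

View pics/c1.png

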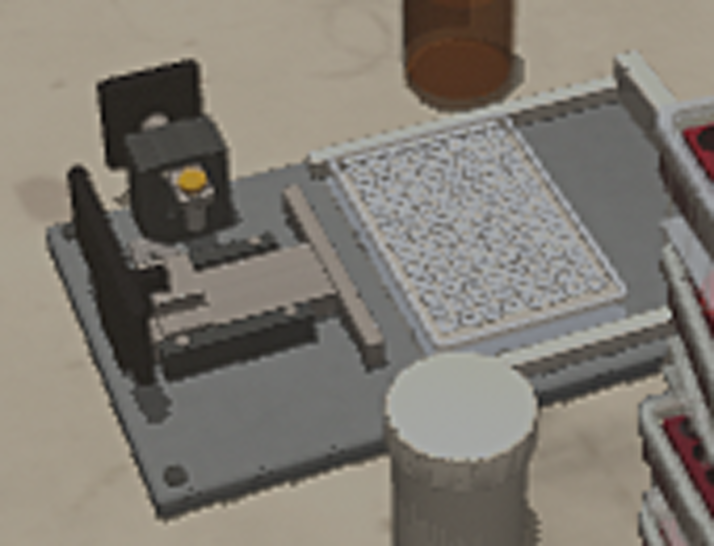

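View pics/c2.png

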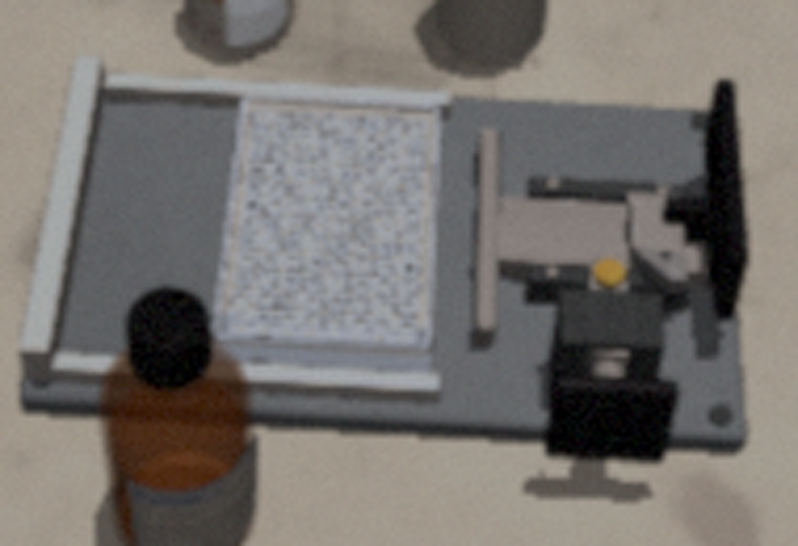

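The crops show the brass pin head at scene crop (192,180) and side crop (610,272). The base corners, the tab's top edge and the push plate are clear, and the slide is out.

```bash
cat > h.py <<'E'
import numpy as np, cv2
from cell import viewer
OFF={'scene':(230,205),'side':(230,220)}
def ray(n,p,crop=True):
    c=viewer.get_calibration(n);p=np.array(p,float)
    if crop: p=p/4.2+OFF[n]-0.38
    K=c['camera_matrix'];T=np.array(c['cam_to_world'])
    d=T[:3,:3]@np.linalg.inv(K)@[*p,1];return T[:3,3],d/np.linalg.norm(d)
def onz(n,p,z,crop=True):
    o,d=ray(n,p,crop);return o+d*(z-o[2])/d[2]
def tri(ps,pd,crop=True):
    a,u=ray('scene',ps,crop);b,v=ray('side',pd,crop)
    s=np.linalg.lstsq(np.stack([u,-v],1),b-a,rcond=None)[0]
    P,Q=a+u*s[0],b+v*s[1];return (P+Q)/2,np.linalg.norm(P-Q)
E
python3 - <<'E'
from h import *
np.set_printoptions(precision=1,suppress=True)
print('pin',tri((192,178),(610,271)), onz('scene',(192,178),54),onz('side',(610,271),54))
A=onz('scene',(48,228),12);A2=onz('side',(745,435),12);B=onz('scene',(160,505),12)
C=onz('side',(25,403),12)
print('near+y',A,A2,'near-y',B,'far+y',C,'width',np.linalg.norm(A-B),'len',np.linalg.norm(C-A2))
print('yaws',np.arctan2(*(A-B)[:2]*[-1,1]) , np.arctan2(-(A-B)[0],(A-B)[1]), np.arctan2((A2-C)[1],(A2-C)[0]), np.arctan2((C-A2)[1],(C-A2)[0]))
print('tab',tri((97,82),(675,383)),tri((195,62),(555,380)))
print('plate top +y', onz('scene',(75,168),72),'-y side',onz('side',(720,83),72))
E
```

```text
pin (array([528.9, 356.7,  51.7]), np.float64(1.9114304356367104)) [528.9 353.8  54. ] [528.4 358.8  54. ]
near+y [478.6 397.4  12. ] [478.  402.9  12. ] near-y [466.6 235.1  12. ] far+y [745.1 388.1  12. ] width 162.73602313108805 len 267.6031696333776
yaws -0.07414825994247949 -0.07414825994247949 3.085959063102398 -0.05563359048739515
tab (array([512.1, 415.7,  64.8]), np.float64(0.05655412039750693)) (array([553.9, 413. ,  63. ]), np.float64(0.5931224089487442))
plate top +y [483.6 359.   72. ] -y side [480.3 281.4  72. ]
```

Request:
{"method": "step_arm", "body": {
  "commands": [
    [0,0,0,0,0,-0.094,0],
    [0,0,0,0,0,-0.094,0],
    [0,0,0,0,0,-0.095,0],
    [-0.0288,-0.0048,0,0,0,0,0],
    [-0.0288,-0.0048,0,0,0,0,0],
    [-0.0288,-0.0048,0,0,0,0,0],
    [-0.0288,-0.0048,0,0,0,0,0],
    [-0.0288,-0.0048,0,0,0,0,0],
    [-0.0288,-0.0048,0,0,0,0,0],
    [-0.0288,-0.0048,0,0,0,0,0],
    [-0.0288,-0.0048,0,0,0,0,0],
    [-0.0288,-0.0048,0,0,0,0,0],
    [-0.0288,-0.0048,0,0,0,0,0],
    [-0.0288,-0.0048,0,0,0,0,0],
    [-0.0288,-0.0048,0,0,0,0,0],
    [0,0,0,0,0,0,0],
    [0,0,0,0,0,0,0]
  ],
  "newtons": 60
}}

```text
time: 1.52
eef_pos: [538.6, 459.7, 244.0]
tool_rot: [-0.001, 0.034, 0.999, -0.0]
ft_force: [0.0, 0.0, -0.5]
grip_width: 0.0
grip_force: 0.0
```

Request:
{"method": "step_arm", "body": {
  "commands": [
    [0,0,0.025,0,0,0,0],
    [0,0,0.035,0,0,0,0],
    [0,0,0.035,0,0,0,0],
    [0,0,0.035,0,0,0,0],
    [0,0,0.03,0,0,0,0],
    [0,0,0.02,0,0,0,0],
    [0,0,0.014,0,0,0,0],
    [0,0,0,0,0,0,0],
    [0,0,0,0,0,0,0]
  ]
}}

```text
time: 2.27
eef_pos: [535.3, 460.6, 50.3]
tool_rot: [-0.001, 0.032, 0.999, -0.001]
ft_force: [-0.7, 0.5, 0.1]
grip_width: 0.2
grip_force: 0.0
```

Run:
```python
from cell import get_state, viewer
import cv2
s=get_state();print(s['eef_pos'],s['ft_force'])
i=viewer.capture('side')[200:400,230:450];j=viewer.capture('scene')[180:340,230:400]
f=lambda i,k:cv2.resize(i,None,fx=k,fy=k,interpolation=cv2.INTER_CUBIC)
cv2.imwrite('pics/d1.png',cv2.hconcat([cv2.resize(i,(440,400)),cv2.resize(j,(360,400))]))
```

```text
[535.30526712 460.61865296  50.32658006] [-0.68160499  0.47388304  0.12825692]
```

View pics/d1.png

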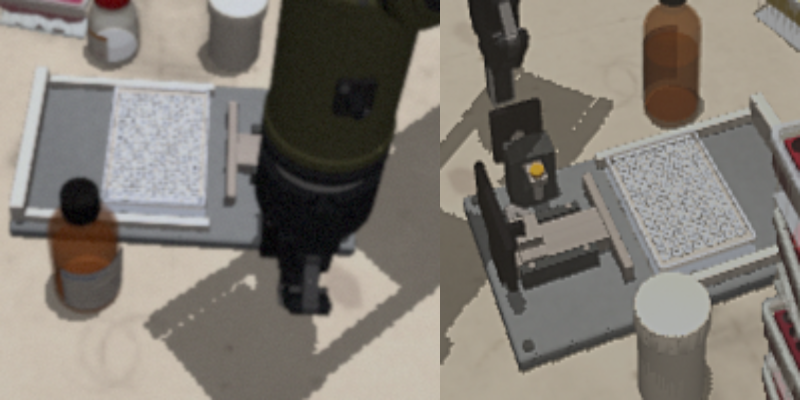

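The gripper stands just outside the tab (side picture about (305,290)), clear of the amber bottle. Next I push in along -y.

Request:
{"method": "step_arm", "body": {
  "commands": [
    [0,-0.01,0,0,0,0,0],
    [0,-0.01,0,0,0,0,0],
    [0,-0.004,0,0,0,0,0],
    [0,-0.004,0,0,0,0,0],
    [0,-0.004,0,0,0,0,0],
    [0,-0.003,0,0,0,0,0],
    [0,-0.003,0,0,0,0,0],
    [0,0,0,0,0,0,0]
  ]
}}

```text
time: 3.03
eef_pos: [535.0, 423.9, 52.2]
tool_rot: [0.0, 0.033, 0.999, 0.002]
ft_force: [-1.2, 4.2, 2.3]
grip_width: 0.5
grip_force: 2.0
```

Request:
{"method": "step_arm", "body": {
  "commands": [
    [0,-0.002,0,0,0,0,0],
    [0,-0.002,0,0,0,0,0],
    [0,-0.002,0,0,0,0,0],
    [0,0,0,0,0,0,0]
  ]
}}

```text
time: 3.37
eef_pos: [534.5, 418.0, 52.2]
tool_rot: [0.0, 0.033, 0.999, 0.001]
ft_force: [-1.5, 4.5, 2.5]
grip_width: -0.2
grip_force: 2.1
```

Request:
{"method": "step_arm", "body": {
  "commands": [
    [0,-0.002,0,0,0,0,0],
    [0,-0.002,0,0,0,0,0],
    [0,0,0,0,0,0,0]
  ]
}}

```text
time: 3.62
eef_pos: [534.5, 416.3, 52.3]
tool_rot: [0.001, 0.033, 0.999, 0.003]
ft_force: [-2.5, 10.4, 1.3]
grip_width: -0.2
grip_force: 5.1
```

Request:
{"method": "step_arm", "body": {
  "commands": [
    [0,-0.002,0,0,0,0,0],
    [0,-0.002,0,0,0,0,0],
    [0,0,0,0,0,0,0]
  ]
}}

```text
time: 3.87
eef_pos: [534.5, 416.1, 52.5]
tool_rot: [0.001, 0.033, 0.999, 0.007]
ft_force: [-3.4, 19.9, -2.4]
grip_width: 0.2
grip_force: 9.7
```

Request:
{"method": "step_arm", "body": {
  "commands": [
    [0,0.01,0,0,0,0,0],
    [0,0.02,0,0,0,0,0],
    [0,0.018,0,0,0,0,0],
    [0,0,-0.025,0,0,0,0],
    [0,0,-0.03,0,0,0,0],
    [0,0,-0.03,0,0,0,0],
    [0,0,-0.025,0,0,0,0],
    [0.0235,-0.02,0,0,0,0,0],
    [0.0235,-0.03,0,0,0,0,0],
    [0.0235,-0.03,0,0,0,0,0],
    [0.0235,-0.03,0,0,0,0,0],
    [0,-0.03,0,0,0,0,0],
    [0,0,0,0,0,0,0],
    [0,0,0,0,0,0,0]
  ]
}}

```text
time: 5.03
eef_pos: [433.5, 321.2, 161.5]
tool_rot: [-0.0, 0.033, 0.999, -0.001]
ft_force: [-0.2, 0.5, -0.3]
grip_width: 0.4
grip_force: 0.0
```

Run:
```python
from cell import get_state, viewer
import cv2
s=get_state();print(s['eef_pos'],s['ft_force'])
i=viewer.capture('side')[200:400,230:450];j=viewer.capture('scene')[180:340,230:400]
cv2.imwrite('pics/d2.png',cv2.hconcat([cv2.resize(i,(440,400)),cv2.resize(j,(360,400))]))
```

```text
[433.53707787 321.17253495 161.54678579] [-0.16552096  0.48476511 -0.26408508]
```

View pics/d2.png

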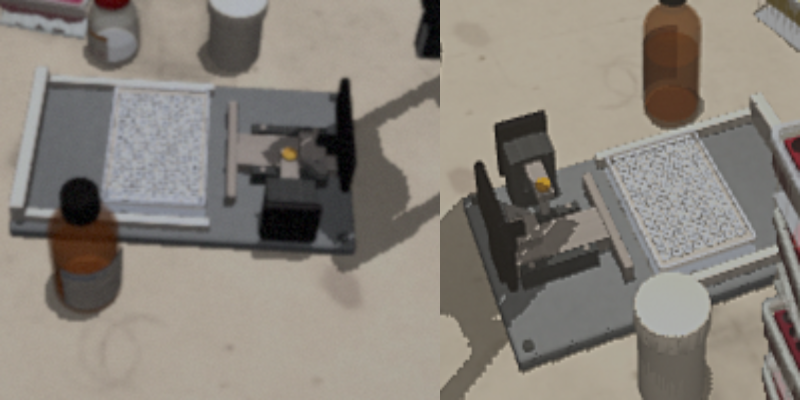

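The tab now sits against the guide block and the pin head has moved into the slide's path (side about (289,154)). Next I go down behind the push plate.

Request:
{"method": "step_arm", "body": {
  "commands": [
    [0,0,0.02,0,0,0,0],
    [0,0,0.03,0,0,0,0],
    [0,0,0.03,0,0,0,0],
    [0,0,0.02,0,0,0,0],
    [0,0,0.01,0,0,0,0],
    [0,0,0,0,0,0,0],
    [-0.01,0,0,0,0,0,0],
    [-0.008,0,0,0,0,0,0],
    [-0.004,0,0,0,0,0,0],
    [-0.004,0,0,0,0,0,0],
    [-0.004,0,0,0,0,0,0],
    [-0.004,0,0,0,0,0,0],
    [0,0,0,0,0,0,0]
  ]
}}

```text
time: 6.22
eef_pos: [468.0, 320.9, 51.8]
tool_rot: [-0.0, 0.033, 0.999, 0.0]
ft_force: [-3.5, 1.1, 2.5]
grip_width: 0.1
grip_force: 1.5
```

Request:
{"method": "step_arm", "body": {
  "commands": [
    [-0.003,0,0,0,0,0,0],
    [-0.003,0,0,0,0,0,0],
    [-0.003,0,0,0,0,0,0],
    [-0.003,0,0,0,0,0,0],
    [-0.003,0,0,0,0,0,0],
    [-0.003,0,0,0,0,0,0],
    [-0.003,0,0,0,0,0,0],
    [-0.003,0,0,0,0,0,0],
    [-0.003,0,0,0,0,0,0],
    [-0.003,0,0,0,0,0,0],
    [-0.003,0,0,0,0,0,0],
    [-0.003,0,0,0,0,0,0],
    [-0.003,0,0,0,0,0,0],
    [-0.003,0,0,0,0,0,0],
    [-0.003,0,0,0,0,0,0],
    [-0.003,0,0,0,0,0,0],
    [-0.003,0,0,0,0,0,0],
    [-0.003,0,0,0,0,0,0],
    [0,0,0,0,0,0,0]
  ]
}}

```text
time: 7.8
eef_pos: [519.2, 316.9, 51.3]
tool_rot: [-0.002, 0.032, 0.999, -0.001]
ft_force: [-7.5, 0.5, 6.3]
grip_width: -0.1
grip_force: 3.7
```

Request:
{"method": "step_arm", "body": {
  "commands": [
    [-0.003,0,0,0,0,0,0],
    [-0.003,0,0,0,0,0,0],
    [-0.003,0,0,0,0,0,0],
    [-0.002,0,0,0,0,0,0],
    [-0.002,0,0,0,0,0,0],
    [0,0,0,0,0,0,0]
  ]
}}

```text
time: 8.3
eef_pos: [531.6, 316.0, 51.2]
tool_rot: [-0.003, 0.032, 0.999, -0.001]
ft_force: [-8.6, 0.9, 7.4]
grip_width: -0.3
grip_force: 4.3
```

Request:
{"method": "step_arm", "body": {
  "commands": [
    [-0.002,0,0,0,0,0,0],
    [-0.002,0,0,0,0,0,0],
    [-0.002,0,0,0,0,0,0],
    [0,0,0,0,0,0,0]
  ]
}}

```text
time: 8.63
eef_pos: [536.1, 315.7, 51.2]
tool_rot: [-0.004, 0.032, 0.999, -0.001]
ft_force: [-11.7, 1.2, 10.5]
grip_width: 0.1
grip_force: 6.0
```

Request:
{"method": "step_arm", "body": {
  "commands": [
    [-0.002,0,0,0,0,0,0],
    [-0.002,0,0,0,0,0,0],
    [0,0,0,0,0,0,0]
  ]
}}

```text
time: 8.88
eef_pos: [536.1, 315.6, 51.2]
tool_rot: [-0.008, 0.033, 0.999, -0.001]
ft_force: [-19.9, 3.9, 14.8]
grip_width: -0.0
grip_force: 10.3
```

It stopped moving at 536.1 mm with the force rising to 20 N, so the slide is at its end stop. I'll let go straight back.

Request:
{"method": "step_arm", "body": {
  "commands": [
    [0.015,0,0,0,0,0,0],
    [0.025,0,0,0,0,0,0],
    [0.025,0,0,0,0,0,0],
    [0.02,0,0,0,0,0,0],
    [0.015,0,0,0,0,0,0],
    [0,0,-0.02,0,0,0,0],
    [0,0,-0.03,0,0,0,0],
    [0,0,-0.03,0,0,0,0],
    [0,0,-0.02,0,0,0,0],
    [0,0,0,0,0,0,0],
    [0,0,0,0,0,0,0],
    [0,0,0,0,0,0,0],
    [0,0,0,0,0,0,0],
    [0,0,0,0,0,0,0],
    [0,0,0,0,0,0,0],
    [0,0,0,0,0,0,0],
    [0,0,0,0,0,0,0]
  ]
}}

```text
time: 10.3
eef_pos: [444.8, 322.2, 150.7]
tool_rot: [-0.0, 0.032, 0.999, -0.0]
ft_force: [-0.0, -0.8, 0.8]
grip_width: 0.2
grip_force: 0.0
```

Run:
```python
from cell import get_state, viewer
import cv2
s=get_state();print(s['eef_pos'],s['ft_force'])
i=viewer.capture('side')[200:400,230:450];j=viewer.capture('scene')[180:340,230:400]
cv2.imwrite('pics/d3.png',cv2.hconcat([cv2.resize(i,(440,400)),cv2.resize(j,(360,400))]))
```

```text
[444.80996494 322.23706162 150.68573555] [-0.00856707 -0.77469262  0.75396259]
```

View pics/d3.png

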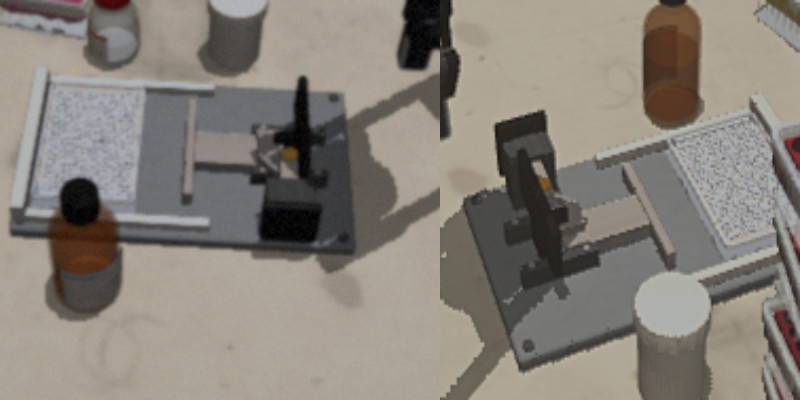

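The slide rests at mid position: the push plate moved from about (347,135) to (303,135), roughly 35 mm. The well plate is against the fence, the tab is in, and the bottles and pot are where they were.

```bash
python3 -c "
from cell import ctrl;print(ctrl.job_done())"
```

```text
the job is handed in; nothing more can be done
None
```

The job is handed in: the tab was pushed fully in first, the slide was driven to its end stop so the well plate sits against the fence, and the final pictures show the slide latched at mid position (about 35 mm), with the bottles and pot where they were.

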